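# Roll the hand roller over a proof onto the finish line

## Task

Take a hand proof: with the fingertips, push the top of the black rubber roller sideways so that it rolls across the sheet on the proofing board and comes to rest on the dark line drawn on the other side, lying along the line with the line hidden under its middle. It must roll there on the board and never be lifted, squeezed or pressed hard; the ink jar, the brush and the green hand rest must stay as they are. Leave the roller lying still and let go of it.

Things in the scene. Friction and masses are not known exactly. Their poses are not given: they have to be found in the camera images.
- roller: Loose black hard-rubber cylinder, 40 mm in diameter, 150 mm long plus a 6 mm axle stub at each end, 0.2 to 0.45 kg. Origin at its centre, 20 mm above the board; x along its axis, y and z turn with it. A light press (a few N) stroked over its top rolls it half as far as the finger moves. Pushed level at half height it rolls too; pushed from behind above that it jams. It stops when let go.
- line_mid (a point): The finish line: a straight dark line 200 mm long and 8 mm wide, flat on the board. The point is its middle, at the board's top face. x runs along the line, y across it (level), z up. It lies 80 to 124 mm from the roller's centre, across the sheet, on either side of it (+y or -y of the board), and runs nearly parallel to the roller.
- board: Proofing board fixed to the table: 240 mm (x) by 340 mm (y) by 12 mm high, flat pale face, with a printed sheet (170 mm along x by 56 mm along y, flush) at its middle. Origin at the centre of its underside on the table; top face 12 mm above the origin. The line and the roller lie along its x axis, one on each side of the sheet in y.
- jar: Ink jar standing on the table beside the board's +y edge, about 52 mm in diameter and 60 mm high, origin at the centre of its underside; leave it alone.
- brush: Brush lying on the table along the board's far (+x) edge, under 250 mm long, origin near its middle on the underside; leave it alone.
- rest: Green wooden hand rest, a low bridge beside the board's -y edge: 300 mm long (its x), 55 mm wide, 41 mm high, origin at the centre of its underside on the table; leave it alone.
Not all that is in view belongs to the job. Of the things like the roller, leave any that is blue; of the rest the smaller one is meant.

How it is judged:
By the outcome, as a careful person would: the job done as asked, in the order asked, and still so for the second after the job is handed in, with the robot touching nothing.
It also fails if it takes over 54 s, if anything falls off the work surface, if the arm or the gripper's body presses on something with over 40 N, if the wrist force passes 120 N, or if a joint passes its speed limit or range.

## Robot

A 6-joint arm with a two-finger parallel gripper is mounted at the origin on the work surface. World frame = base frame: x ahead of the robot, y to its left, z up, the work surface at z = 0. Lengths are in m, angles in degrees, forces in N, time in s.
With the tool pointing down it reaches from about 0.4 to 0.825 m from the base axis. Payload 7 kg.
Tool frame: the origin (TCP) lies at the very end of the fingers, on their centre line; the grasp point (between the pads) lies 19 mm behind it (ctrl.tcp_to_grasp is the distance from the TCP to the grasp point, in m); z points along the fingers, y is the direction in which the jaws open and shut (so a half turn about z gives the same grasp; the last joint's range is limited). The gripper opens to 88 mm and grips with 3 to 60 N. Pads are 19 mm wide; open, the fingers measure 130 mm over their backs; the gripper's body (78 mm by 193 mm) begins 47 mm behind the grasp point.
Start: joints at [85.606, 20.546, 0.682, 0, -70.136, -16.507], TCP at [0.241, 0.631, 0.227] pointing down, gripper open.
Joint ranges: [-176.03, 176.03], [-82.01, 121.73], [-58.28, 71.71], [-173.87, 95.51], [-174.79, -0.11], [-173.66, 173.66]. Speed limits (degrees/s): [136.94, 136.94, 172.46, 180, 180, 180].

## Interface

Orientations are given as [roll, pitch, yaw] about the fixed x, y, z axes, in that order (R = Rz(yaw) Ry(pitch) Rx(roll)).
In Python, from plant import ctrl gives the robot as it stands.
- The arm moves only by the tool jog_arm, never from a script. Its argument "commands" is a list of rows, each an object of numbers: "x", "y", "z": the shift along the tool's x, y, z in cm; "roll": the turn about the tool's z in rad. In form: [{"x": .., "y": .., "z": .., "roll": ..}, ...]. A call has 1 to 12 rows; each row shifts and turns the commanded pose from where the row before left it, along the tool's axes as they then stand; what a row does not reach is not made up. A row lasts 1/10 s, in which the tool goes at most 50 mm and 8.59 degrees, less where a joint would pass 70% of its speed; a pose out of reach is approached as far as the arm can. A call is refused whole if a number of a shift passes 5 or a number of a turn 0.15, either way. A call with a gripper value outside its range is refused whole. "gripper" is the finger opening in cm, from 0 to 8.76, set as the call begins (left out, the last holds). The fingers move at their own pace and stop on an object; the grip force is fixed at half the most. Time passes only in rows, so rows that do not move let the fingers close. It gives the time, the measured TCP pose, the force and the opening at its end, in the units of the state.
- ctrl.get_obs(): the state, without advancing time (a new reading comes with each control period).
- ctrl.snapshot(name): name is "scene" or "top" or "wrist"; returns a dict with "image" (420x560x3 uint8, red, green, blue), "mtx" (3x3 intrinsics, pixels), "position" and "orientation" of the camera in the world; the wrist camera has in their place "hand_eye" (4x4, takes a point from camera to tool coordinates, whose origin is the TCP and whose axes are the flange's). Camera axes: x right, y up, looking along -z (the intrinsics and any distortion apply to the point x, -y, -z); pixel columns grow to the right and rows downward; lengths in m; the calibration is good to about 2 mm. A picture is of the moment at which its call begins: read the wrist's pose just before it. There is no depth.
- ctrl.close_job(): hands the job in, once; it reports no verdict.
Trained networks look in the newest picture that a camera, given by its name, has taken for a name from the list of things; names that differ only in an ending like _2 or _b are one class to them, and where a whole thing is asked for, a point or a joint stands for the part that bears it (a point fixed in the world has none). Each returns a list of dicts, best first, with "confidence" (0 to 1); they miss things now and then, are a little off and sometimes report something else, mostly with a low value. They report only what shows in the picture. A call takes as long as a camera call. They do not tell look-alikes from the thing itself.
- ctrl.search_frame(camera, query): "position" ([column, row] as shares, 0 to 1, of the picture: columns of its width, rows of its height, amid what is visible of it).
- ctrl.regions_of(camera, query): "mask" (420x560 bool, what is visible of it) and "position" ([column, row] as shares, 0 to 1, of the picture: columns of its width, rows of its height, amid what is visible of it).
The state is a dict: "clock": time; "joint_pos": joint angles; "qvel": joint speeds; "tau": joint torques, N m; "tool_pos": TCP position; "orientation": TCP orientation; "force": force on the tool from outside, world axes, zero at the start; "moment": the same for the moment, N m; "opening": finger opening in m.
Only numpy, scipy, OpenCV 4.12 (cv2) and the standard library are available. Lean on these libraries where they do the work, as an engineer would, in place of code of your own. Each camera call takes 0.05 s, during which the arm holds its last target.

## Working session

There is one attempt and no reset: what is moved stays moved. The work goes in short steps, Python scripts to look and compute and a tool call to move; the robot and the scene stay as the last step left them, time stands still between calls to the robot, and variables do not carry over. Pictures are saved under pics/ and viewed, and the job is handed in when it is done.

Besides the shell and the picture viewer there is one more tool, called after ">>>" by a JSON object that holds its "name" and its "arguments", one argument or row to a line. jog_arm: Moves the arm, as the interface text tells. Its arguments: {"type":"object","properties":{"commands":{"type":"array"},"gripper":{"type":"number"}},"required":["commands"]}

```bash
mkdir -p pics
cat > h.py <<'E'
from plant import ctrl
import numpy as np, cv2
from scipy.spatial.transform import Rotation as R
E
python3 - <<'E'
from h import *
print(ctrl.get_obs())
for n in ("scene","top"):
    s=ctrl.snapshot(n); cv2.imwrite(f"pics/{n}0.png",s["image"][:,:,::-1])
    print({k:v for k,v in s.items() if k!="image"})
    for q in ("roller","line_mid","board","jar","brush","rest"):
        print(n,q,[(np.round(np.array(d["position"])*[560,420],1),round(d["confidence"],2)) for d in ctrl.search_frame(n,q)][:5])
E
```

```text
{'clock': 0.0, 'joint_pos': array([ 8.56081673e+01,  2.05906198e+01,  6.33753436e-01, -1.94551115e-02,
       -7.01354233e+01, -1.65064588e+01]), 'qvel': array([-0.0599446 ,  0.08242626, -0.00914522, -0.00671423,  0.02971966,
       -0.06773672]), 'tau': array([-6.50894999e-04, -5.82721961e+01,  2.93045551e+01,  6.99691460e+00,
        6.80463592e-03, -1.75280138e-04]), 'tool_pos': array([0.24063912, 0.63012819, 0.22563382]), 'orientation': array([ 1.79906317e+02, -8.68874645e-03, -2.09049100e+01]), 'force': array([-0.50580948, -0.34656982,  0.41215703]), 'moment': array([-0.02664782, -0.07176704,  0.01768299]), 'opening': 0.08731322639711663}
{'mtx': array([[454.5364263 ,   0.        , 272.0090107 ],
       [  0.        , 454.5364263 , 214.47110503],
       [  0.        ,   0.        ,   1.        ]]), 'position': array([ 1.00043474, -0.51365552,  0.52103803]), 'orientation': array([53.86213688, -0.27811392, 37.05060358])}
scene roller [(array([296.2, 141. ]), 0.8), (array([241.7, 210.9]), 0.66), (array([388.5, 166.7]), 0.6)]
scene line_mid [(array([188.4, 244.4]), 0.8)]
scene board [(array([198.5, 244.8]), 0.73), (array([190. , 246.3]), 0.65)]
scene jar [(array([306.2, 179.8]), 0.76)]
scene brush [(array([279.9, 288.1]), 0.76)]
scene rest [(array([ 98. , 309.1]), 0.63)]
{'mtx': array([[452.87079269,   0.        , 285.06539324],
       [  0.        , 452.87079269, 202.55267627],
       [  0.        ,   0.        ,   1.        ]]), 'position': array([0.45030238, 0.03271891, 0.88461185]), 'orientation': array([  9.02089088,  -0.79913991, -90.73456285])}
top roller [(array([133.3, 276.5]), 0.92), (array([138. , 150.9]), 0.83), (array([300. , 224.8]), 0.73), (array([347. , 145.6]), 0.48)]
top line_mid [(array([357.6, 235.3]), 0.69)]
top board [(array([335.5, 235.5]), 0.93)]
top jar [(array([211.2, 203.6]), 0.8)]
top brush [(array([345.3, 146.7]), 0.7)]
top rest [(array([455. , 246.3]), 0.98)]
```

View pics/scene0.png

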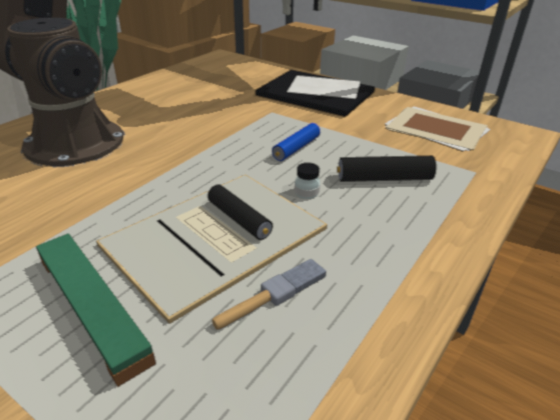

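View pics/top0.png

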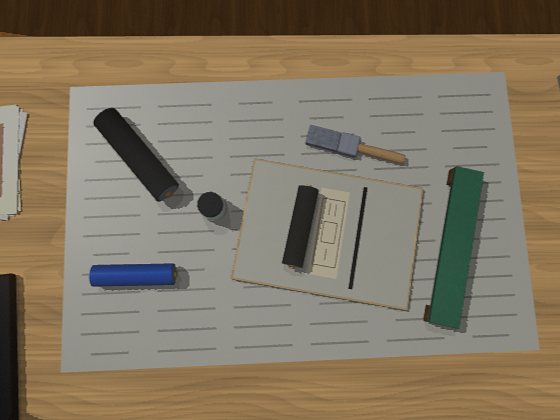

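```bash
cat >> h.py <<'E'
def ray(s,px):
    if "hand_eye" in s:
        o=s["obs"]; T=np.eye(4); T[:3,:3]=R.from_euler("xyz",o["orientation"],degrees=True).as_matrix(); T[:3,3]=o["tool_pos"]
        T=T@s["hand_eye"]; Rm=T[:3,:3]; p=T[:3,3]
    else:
        Rm=R.from_euler("xyz",s["orientation"],degrees=True).as_matrix(); p=s["position"]
    px=np.atleast_2d(px).astype(float); K=s["mtx"]
    d=np.c_[(px[:,0]-K[0,2])/K[0,0],-(px[:,1]-K[1,2])/K[1,1],-np.ones(len(px))]
    return p,d@Rm.T
def onplane(s,px,z):
    p,d=ray(s,px); return p+d*((z-p[2])/d[:,2])[:,None]
def shot(n,name=None):
    o=ctrl.get_obs(); s=ctrl.snapshot(n)
    if n=="wrist": s["obs"]=o
    if name: cv2.imwrite(f"pics/{name}.png",s["image"][:,:,::-1])
    return s
def pca(P):
    c=P.mean(0); u,w,v=np.linalg.svd(P-c,full_matrices=False); a=v[0]*np.sign(v[0][0]); return c,a,np.ptp((P-c)@a),np.ptp((P-c)@v[1])
def measure(s,n,qs=(("roller",.032),("line_mid",.012),("board",.012))):
    for q,z in qs:
        for d in ctrl.regions_of(n,q)[:4]:
            m=d["mask"]; rc=np.argwhere(m)
            if len(rc)<20: continue
            P=onplane(s,rc[:,::-1],z)[:,:2]
            box=cv2.minAreaRect(P.astype(np.float32)*1000)
            c,a,l,w=pca(P)
            print(q,round(d["confidence"],2),len(rc),"pca c",c.round(4),"ang",np.degrees(np.arctan2(a[1],a[0])).round(2),"len",l.round(3),w.round(3),"box",np.round(box[0],1),np.round(box[1],1),round(box[2],1))
E
python3 - <<'E'
from h import *
for n in ("top","scene"):
    s=shot(n); print(n); measure(s,n,(("roller",.032),("line_mid",.012),("board",.012),("rest",.041),("jar",.06),("brush",.015)))
E
```

```text
top
roller 0.81 1818 pca c [0.4539 0.3022] ang -89.62 len 0.161 0.039 box [454.  301.4] [ 39.  160.6] 0.4
roller 0.65 1819 pca c [ 0.5412 -0.0099] ang -12.88 len 0.164 0.043 box [541.1  -9.7] [ 43.3 163.8] 76.7
roller 0.61 2853 pca c [0.6851 0.3071] ang 39.76 len 0.219 0.053 box [685.5 307.2] [219.2  52.5] 40.0
line_mid 0.58 429 pca c [ 0.517  -0.1208] ang -10.82 len 0.193 0.01 box [ 519.6 -121.1] [  9.6 192.8] 78.8
board 0.81 19065 pca c [ 0.526  -0.0688] ang 79.35 len 0.34 0.242 box [529.9 -65.3] [339.6 241.1] 78.6
board 0.26 680 pca c [0.5828 0.1608] ang 44.43 len 0.062 0.051 box [583.1 161.4] [61.6 50.5] 44.8
rest 0.59 5112 pca c [ 0.4967 -0.2983] ang -13.48 len 0.3 0.068 box [ 501.7 -296.3] [ 67.8 300. ] 76.6
jar 0.81 642 pca c [0.5758 0.1546] ang 43.3 len 0.057 0.047 box [575.8 155.3] [56.9 46.4] 44.5
jar 0.53 340 pca c [ 0.5271 -0.1151] ang -10.95 len 0.186 0.009 box [ 517.6 -114. ] [  9.  186.2] 79.4
brush 0.79 1510 pca c [ 0.7039 -0.1072] ang 74.25 len 0.197 0.045 box [ 699.2 -123.5] [197.  45.] 75.3
scene
roller 0.94 931 pca c [0.4677 0.2915] ang -84.11 len 0.216 0.068 box 
[... 263 characters left out ...]
[0.5671 0.1888] ang -58.87 len 0.147 0.051 box [564.4 191.9] [ 50.6 146.4] 32.3
line_mid 0.62 418 pca c [ 0.5307 -0.1186] ang -11.08 len 0.196 0.012 box [ 521.7 -117.1] [ 12.3 196. ] 78.6
board 0.8 15024 pca c [ 0.5456 -0.0948] ang 75.8 len 0.354 0.264 box [536.3 -62.7] [346.  250.5] 79.1
rest 0.61 7038 pca c [ 0.5411 -0.3105] ang -13.86 len 0.33 0.062 box [ 517.4 -304.3] [ 61.  330.4] 76.5
rest 0.57 354 pca c [ 0.5556 -0.1406] ang -10.89 len 0.188 0.008 box [ 548.3 -139.2] [  7.9 188.5] 79.2
jar 0.85 786 pca c [0.6082 0.1229] ang -58.63 len 0.13 0.048 box [605.2 126.9] [ 47.5 129.2] 34.0
brush 0.94 2352 pca c [ 0.7083 -0.1152] ang 75.15 len 0.205 0.052 box [ 706.1 -122.3] [205.6  52.3] 75.6
```

>>> {"name": "jog_arm", "arguments": {
  "commands": [
    {"x": 3.4,"y": 3.6},
    {"x": 3.4,"y": 3.6},
    {"x": 3.4,"y": 3.6},
    {"x": 3.4,"y": 3.6},
    {"x": 3.4,"y": 3.6},
    {"x": 3.4,"y": 3.6},
    {"x": 3.4,"y": 3.6},
    {"x": 3.4,"y": 3.6},
    {"x": 3.4,"y": 3.6},
    {"x": 3.4,"y": 3.6},
    {"x": 3.4,"y": 3.6},
    {"x": 3.4,"y": 3.6}
  ],
  "gripper": 0
}}

```text
validation failed for argument at $.co...
```

>>> {"name": "jog_arm", "arguments": {
  "commands": [
    {"x": 3.4,"y": 3.6},
    {"x": 3.4,"y": 3.6},
    {"x": 3.0,"y": 3.0},
    {"roll": -0.1},
    {"roll": -0.055},
    {},
    {}
  ]
}}

```text
validation failed for argument at $.co...
```

>>> {"name": "jog_arm", "arguments": {
  "commands": [
    {"x": 3.4,"y": 3.6,"z": 0,"roll": 0},
    {"x": 3.4,"y": 3.6,"z": 0,"roll": 0},
    {"x": 3.4,"y": 3.6,"z": 0,"roll": 0},
    {"x": 3.4,"y": 3.6,"z": 0,"roll": 0},
    {"x": 3.4,"y": 3.6,"z": 0,"roll": 0},
    {"x": 3.4,"y": 3.6,"z": 0,"roll": 0},
    {"x": 3.4,"y": 3.6,"z": 0,"roll": 0},
    {"x": 3.4,"y": 3.6,"z": 0,"roll": 0},
    {"x": 3.4,"y": 3.6,"z": 0,"roll": 0},
    {"x": 3.4,"y": 3.6,"z": 0,"roll": 0},
    {"x": 3.4,"y": 3.6,"z": 0,"roll": 0},
    {"x": 3.4,"y": 3.6,"z": 0,"roll": 0}
  ],
  "gripper": 0
}}

```text
clock: 2.6
tool_pos: [0.4683, 0.0796, 0.2272]
orientation: [-179.9, -0.1, -20.9]
force: [0.4, 1.1, 0.2]
opening: 0.0014
```

>>> {"name": "jog_arm", "arguments": {
  "commands": [
    {"x": 3.4,"y": 3.6,"z": 0,"roll": 0},
    {"x": 3.4,"y": 3.6,"z": 0,"roll": 0},
    {"x": 3.0,"y": 3.0,"z": 0,"roll": 0},
    {"x": 0,"y": 0,"z": 0,"roll": -0.1},
    {"x": 0,"y": 0,"z": 0,"roll": -0.055},
    {"x": 0,"y": 0,"z": 0,"roll": 0},
    {"x": 0,"y": 0,"z": 0,"roll": 0}
  ]
}}

```text
clock: 3.3
tool_pos: [0.523, -0.0488, 0.2267]
orientation: [-180.0, -0.0, -12.1]
force: [-0.1, 0.1, -0.3]
opening: 0.0003
```

Run:
```python
from h import *
s=shot("wrist","w1"); print(s["obs"]["clock"],s["obs"]["tool_pos"],s["obs"]["orientation"],s["obs"]["force"],s["hand_eye"])
measure(s,"wrist")
```

```text
3.3 [ 0.52298853 -0.04877768  0.22666375] [-1.79995966e+02 -1.06423193e-02 -1.21157876e+01] [-0.05352954  0.10048261 -0.33697994] [[-7.02360325e-04  9.52250350e-01  3.05317502e-01  8.23674711e-02]
 [ 9.99999680e-01  7.86110396e-04 -1.51363090e-04 -1.94720568e-04]
 [-3.84148818e-04  3.05317298e-01 -9.52250597e-01 -1.56879171e-01]
 [ 0.00000000e+00  0.00000000e+00  0.00000000e+00  1.00000000e+00]]
roller 0.86 6114 pca c [ 0.5437 -0.0076] ang -13.28 len 0.163 0.041 box [538.7  -6.5] [ 40.2 162.8] 77.0
roller 0.63 1865 pca c [0.461  0.2443] ang -89.04 len 0.075 0.042 box [459.4 245.1] [41.3 74.8] 0.4
line_mid 0.8 1501 pca c [ 0.5283 -0.1202] ang -10.87 len 0.199 0.01 box [ 520.  -118.6] [ 10.  198.9] 79.2
board 0.75 63887 pca c [ 0.5443 -0.0712] ang 77.38 len 0.346 0.248 box [530.5 -62.8] [340.2 241. ] 79.2
```

View pics/w1.png

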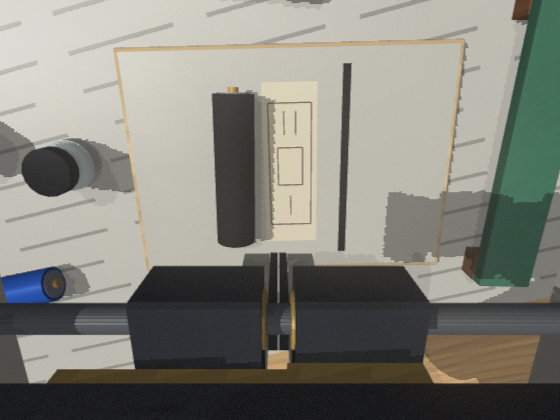

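Run:
```python
from h import *
im=cv2.imread("pics/w1.png"); c=im[240:380,200:360]; c=cv2.convertScaleAbs(c,alpha=2,beta=20)
cv2.imwrite("pics/w1z.png",cv2.resize(c,None,fx=4,fy=4,interpolation=cv2.INTER_NEAREST))
s=shot("wrist"); T=np.linalg.inv(s["hand_eye"]); K=s["mtx"]
for p in ([0,0,0],[.0095,0,0],[-.0095,0,0],[0,.01,0],[0,-.01,0]):
    q=(T@np.r_[p,1])[:3]; print(p, K[0,0]*q[0]/-q[2]+K[0,2], K[1,1]*-q[1]/-q[2]+K[1,2])
```

```text
[0, 0, 0] 278.3824018061894 269.68681797977194
[0.0095, 0, 0] 278.3752640870037 252.05118389332875
[-0.0095, 0, 0] 278.38930616835984 286.745881480368
[0, 0.01, 0] 298.69225347039094 269.6703132206548
[0, -0.01, 0] 258.0721974106506 269.7033230255355
```

View pics/w1z.png

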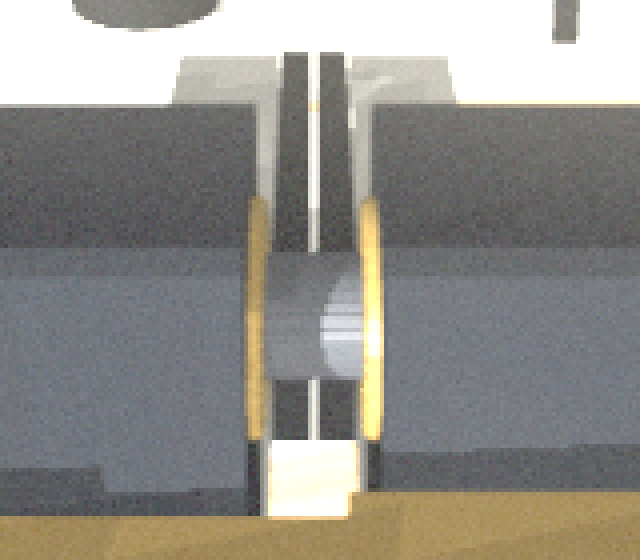

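>>> {"name": "jog_arm", "arguments": {
  "commands": [
    {"x": 0,"y": 0,"z": 0,"roll": 0.15},
    {"x": 0,"y": 0,"z": 0,"roll": 0.15},
    {"x": 0,"y": 0,"z": 0,"roll": 0.15},
    {"x": 0,"y": 0,"z": 0,"roll": 0.15},
    {"x": 0,"y": 0,"z": 0,"roll": 0.15},
    {"x": 0,"y": 0,"z": 0,"roll": 0.15},
    {"x": 0,"y": 0,"z": 0,"roll": 0.15},
    {"x": 0,"y": 0,"z": 0,"roll": 0.15},
    {"x": 0,"y": 0,"z": 0,"roll": 0.15},
    {"x": 0,"y": 0,"z": 0,"roll": 0.15},
    {"x": 0,"y": 0,"z": 0,"roll": 0.087}
  ],
  "gripper": 8.7
}}

```text
clock: 4.65
tool_pos: [0.523, -0.0486, 0.2266]
orientation: [-180.0, 0.0, -103.3]
force: [-0.3, -0.1, -1.1]
opening: 0.0826
```

>>> {"name": "jog_arm", "arguments": {
  "commands": [
    {"x": -2.6,"y": -0.4,"z": 2,"roll": 0},
    {"x": -2.6,"y": -0.3,"z": 2,"roll": 0},
    {"x": 0,"y": 0,"z": 4,"roll": 0},
    {"x": 0,"y": 0,"z": 4,"roll": 0},
    {"x": 0,"y": 0,"z": 2,"roll": 0},
    {"x": 0,"y": 0,"z": 0.8,"roll": 0},
    {"x": 0,"y": 0,"z": 0,"roll": 0},
    {"x": 0,"y": 0,"z": 0,"roll": 0}
  ]
}}

```text
clock: 5.45
tool_pos: [0.5424, 0.0006, 0.0798]
orientation: [-179.9, 0.0, -102.9]
force: [0.2, -0.8, -0.5]
opening: 0.0865
```

Run:
```python
from h import *
s=shot("wrist","w2"); print(s["obs"]["clock"],s["obs"]["tool_pos"],s["obs"]["orientation"],s["obs"]["force"])
measure(s,"wrist")
shot("scene","s2")
```

```text
5.45 [0.54241481 0.00055724 0.07975193] [-1.79907743e+02  3.58082090e-02 -1.02928500e+02] [ 0.24885421 -0.80083886 -0.45427784]
roller 0.62 17020 pca c [ 0.5405 -0.008 ] ang -13.0 len 0.166 0.043 box [540.7  -7.5] [ 43.1 165.6] 77.1
line_mid 0.7 5327 pca c [ 0.5194 -0.1192] ang -10.79 len 0.199 0.008 box [ 519.4 -119.3] [  8.3 199.3] 79.2
board 0.78 89289 pca c [ 0.5322 -0.0519] ang -15.59 len 0.252 0.249 box [539.1 -15.6] [241.5 238.6] 79.0
```

View pics/w2.png

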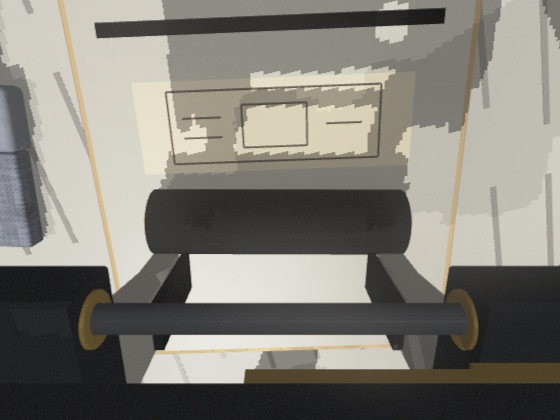

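View pics/s2.png

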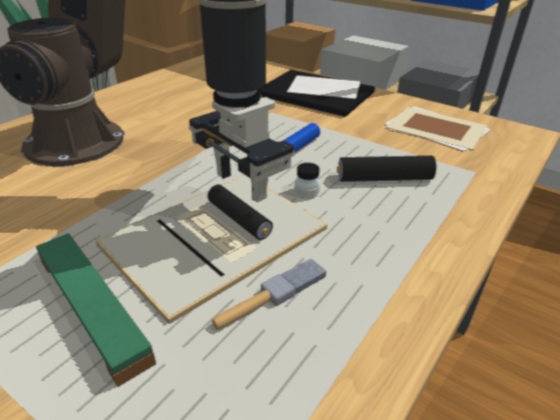

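>>> {"name": "jog_arm", "arguments": {
  "commands": [
    {"x": 0,"y": 0,"z": 1.6,"roll": 0},
    {"x": 0,"y": 0,"z": 0.9,"roll": 0},
    {"x": 0,"y": 0,"z": 0.1,"roll": 0},
    {"x": 0,"y": 0,"z": 0,"roll": 0},
    {"x": 0,"y": 0,"z": 0,"roll": 0}
  ]
}}

```text
clock: 6.2
tool_pos: [0.5416, 0.0003, 0.0528]
orientation: [-180.0, 0.0, -103.0]
force: [-0.1, -0.8, -1.0]
opening: 0.0874
```

>>> {"name": "jog_arm", "arguments": {
  "commands": [
    {"x": 0,"y": 0,"z": 0.1,"roll": 0},
    {"x": 0,"y": 0,"z": 0,"roll": 0}
  ]
}}

```text
clock: 6.4
tool_pos: [0.5418, 0.0004, 0.0522]
orientation: [-180.0, 0.0, -102.9]
force: [0.3, 0.7, 3.7]
opening: 0.0872
```

>>> {"name": "jog_arm", "arguments": {
  "commands": [
    {"x": 0.3,"y": 0,"z": 0,"roll": 0},
    {"x": 0.4,"y": 0,"z": 0,"roll": 0},
    {"x": 0.4,"y": 0,"z": 0,"roll": 0},
    {"x": 0.3,"y": 0,"z": 0,"roll": 0},
    {"x": 0,"y": 0,"z": 0,"roll": 0}
  ]
}}

```text
clock: 6.9
tool_pos: [0.5385, -0.0137, 0.0521]
orientation: [-180.0, 0.0, -103.0]
force: [-0.9, 0.9, 5.3]
opening: 0.0868
```

Run:
```python
from h import *
s=shot("wrist","w3"); print(s["obs"]["tool_pos"],s["obs"]["orientation"],s["obs"]["force"],s["obs"]["moment"])
measure(s,"wrist",(("roller",.032),("line_mid",.012)))
```

```text
[ 0.53852335 -0.01374477  0.05214214] [-1.79958598e+02  1.37629338e-02 -1.02955112e+02] [-0.94966546  0.85181102  5.3177178 ] [0.10179106 0.47452754 0.0227007 ]
roller 0.65 18535 pca c [ 0.5383 -0.017 ] ang -13.09 len 0.169 0.045 box [539.2 -14.3] [ 44.8 169. ] 77.0
line_mid 0.56 6821 pca c [ 0.5193 -0.1192] ang -10.79 len 0.2 0.009 box [ 520.  -119.3] [  8.6 199.6] 79.4
line_mid 0.21 106842 pca c [ 0.5302 -0.066 ] ang -12.57 len 0.242 0.235 box [536.9 -26.2] [237.5 238.2] 79.0
```

View pics/w3.png

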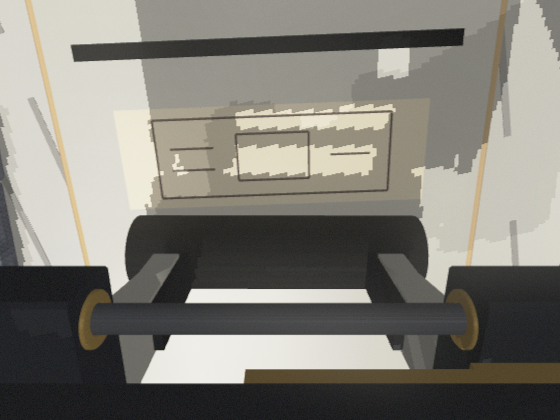

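>>> {"name": "jog_arm", "arguments": {
  "commands": [
    {"x": 0.4,"y": 0,"z": 0,"roll": -0.01},
    {"x": 0.4,"y": 0,"z": 0,"roll": -0.01},
    {"x": 0.4,"y": 0,"z": 0,"roll": -0.01},
    {"x": 0.4,"y": 0,"z": 0,"roll": -0.01},
    {"x": 0.3,"y": 0,"z": 0,"roll": 0},
    {"x": 0,"y": 0,"z": 0,"roll": 0}
  ]
}}

```text
clock: 7.65
tool_pos: [0.5345, -0.0324, 0.0521]
orientation: [-180.0, 0.0, -100.7]
force: [-1.4, -0.3, 5.4]
opening: 0.0868
```

Run:
```python
from h import *
s=shot("wrist","w4"); print(s["obs"]["tool_pos"],s["obs"]["orientation"],s["obs"]["force"],s["obs"]["moment"])
measure(s,"wrist",(("roller",.032),("line_mid",.012)))
```

```text
[ 0.53454948 -0.03239721  0.05209014] [-1.79964170e+02  9.97208364e-03 -1.00672825e+02] [-1.37988362 -0.29840079  5.44149185] [0.21291433 0.48074823 0.03220066]
roller 0.79 16277 pca c [ 0.5383 -0.0278] ang -13.18 len 0.167 0.046 box [536.7 -24.3] [ 45.7 167.1] 77.1
line_mid 0.68 6192 pca c [ 0.5204 -0.1195] ang -10.75 len 0.2 0.009 box [ 520.3 -119.5] [  8.4 199.6] 79.3
```

>>> {"name": "jog_arm", "arguments": {
  "commands": [
    {"x": 0,"y": 0,"z": -0.8,"roll": 0},
    {"x": -0.9,"y": 0,"z": 0,"roll": 0},
    {"x": -0.8,"y": 0,"z": 0,"roll": 0},
    {"x": 0,"y": 0,"z": 0,"roll": 0}
  ]
}}

```text
clock: 8.2
tool_pos: [0.5379, -0.0141, 0.0595]
orientation: [-180.0, 0.0, -100.6]
force: [-0.4, 0.1, -0.3]
opening: 0.0872
```

Run:
```python
from h import *
for i in range(2):
    s=shot("wrist","w5"); print(s["obs"]["tool_pos"],s["obs"]["orientation"],s["obs"]["force"],s["obs"]["moment"])
    measure(s,"wrist",(("roller",.032),("line_mid",.012)))
s=shot("top"); measure(s,"top",(("roller",.032),("line_mid",.012)))
```

```text
[ 0.53794111 -0.01413474  0.05954853] [-1.79984067e+02  9.60598852e-03 -1.00596146e+02] [-0.36264952  0.14892517 -0.31957181] [ 0.04933814 -0.11881921  0.0648318 ]
roller 0.84 19848 pca c [ 0.5377 -0.026 ] ang -12.45 len 0.167 0.045 box [536.1 -24.2] [ 44.  166.8] 76.7
line_mid 0.98 6204 pca c [ 0.52   -0.1193] ang -10.78 len 0.2 0.009 box [ 520.1 -119.3] [  8.7 199.7] 79.4
[ 0.53741163 -0.0150203   0.05930843] [ 1.79972793e+02 -1.26794005e-02 -1.00625847e+02] [ 0.78882392 -0.83669896 -0.41539185] [ 0.06812409 -0.06118234  0.01236111]
roller 0.55 19411 pca c [ 0.538  -0.0262] ang -12.41 len 0.167 0.044 box [536.4 -24.4] [ 43.7 166.5] 76.9
line_mid 0.63 6133 pca c [ 0.5204 -0.1194] ang -10.79 len 0.199 0.009 box [ 519.9 -119.5] [  8.6 199.2] 79.1
roller 0.71 2789 pca c [0.6879 0.3087] ang 40.55 len 0.213 0.055 box [688.1 308.9] [213.   54.1] 39.4
roller 0.57 76 pca c [ 0.5012 -0.0218] ang 83.18 len 0.03 0.011 box [502.  -19.6] [30.5 10.3] 78.0
line_mid 0.64 336 pca c [ 0.4807 -0.114 ] ang -10.72 len 0.126 0.011 box [ 485.1 -114.7] [ 11.1 126.4] 79.3
```

View pics/w5.png

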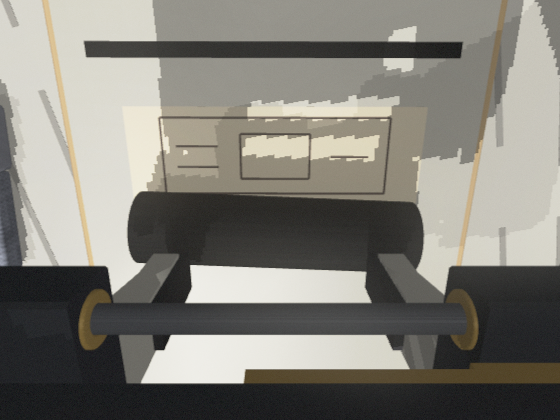

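>>> {"name": "jog_arm", "arguments": {
  "commands": [
    {"x": 0,"y": 0,"z": 0.4,"roll": 0.06},
    {"x": 0,"y": 0,"z": 0.3,"roll": 0},
    {"x": 0,"y": 0,"z": 0.1,"roll": 0},
    {"x": 0.3,"y": 0,"z": 0,"roll": -0.01},
    {"x": 0.4,"y": 0,"z": 0,"roll": -0.01},
    {"x": 0.5,"y": 0,"z": 0,"roll": -0.01},
    {"x": 0.5,"y": 0,"z": 0,"roll": -0.01},
    {"x": 0.5,"y": 0,"z": 0,"roll": -0.01},
    {"x": 0.5,"y": 0,"z": 0,"roll": -0.01},
    {"x": 0.5,"y": 0,"z": 0,"roll": -0.01},
    {"x": 0.3,"y": 0,"z": 0,"roll": -0.01},
    {"x": 0,"y": 0,"z": 0,"roll": 0}
  ]
}}

```text
clock: 9.85
tool_pos: [0.5306, -0.0498, 0.0521]
orientation: [-180.0, 0.0, -99.4]
force: [-0.9, 0.2, 5.1]
opening: 0.0871
```

>>> {"name": "jog_arm", "arguments": {
  "commands": [
    {"x": 0,"y": 0,"z": -0.8,"roll": 0},
    {"x": -0.9,"y": 0,"z": 0,"roll": 0},
    {"x": -0.9,"y": 0,"z": 0,"roll": 0},
    {"x": 0,"y": 0,"z": 0,"roll": 0}
  ]
}}

```text
clock: 10.25
tool_pos: [0.5336, -0.0304, 0.0595]
orientation: [-180.0, 0.0, -99.4]
force: [0.0, -0.3, 0.1]
opening: 0.0871
```

Run:
```python
from h import *
for i in range(2):
    s=shot("wrist","w6"); print(s["obs"]["tool_pos"],s["obs"]["orientation"],s["obs"]["force"],s["obs"]["moment"])
    measure(s,"wrist",(("roller",.032),("line_mid",.012)))
```

```text
[ 0.53359197 -0.03043445  0.05950707] [-1.79988333e+02  7.74351116e-03 -9.94301672e+01] [ 0.03748482 -0.26358202  0.09641557] [ 0.06274472 -0.07634296  0.026979  ]
roller 0.7 20258 pca c [ 0.5345 -0.0442] ang -11.4 len 0.167 0.044 box [532.9 -42.5] [ 43.8 166.8] 77.8
[ 0.53305316 -0.03141315  0.05928278] [ 1.79967398e+02 -1.40485046e-02 -9.94678526e+01] [-0.17866261 -0.28115005  0.05758243] [ 0.11179822 -0.06835194 -0.01083197]
line_mid 0.84 5753 pca c [ 0.521  -0.1196] ang -10.86 len 0.199 0.009 box [ 520.2 -119.5] [  8.6 199.2] 79.1
```

View pics/w6.png

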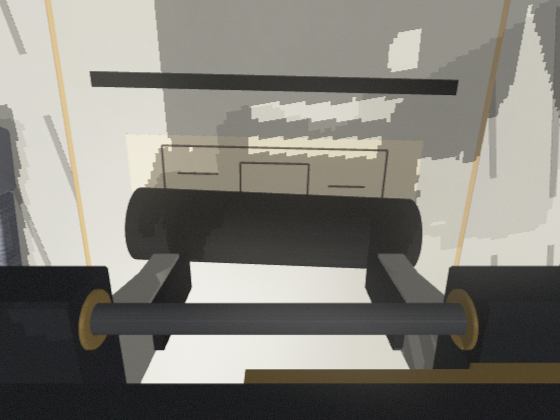

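>>> {"name": "jog_arm", "arguments": {
  "commands": [
    {"x": 0.2,"y": 0,"z": 0.4,"roll": 0.05},
    {"x": 0,"y": 0,"z": 0.3,"roll": 0},
    {"x": 0,"y": 0,"z": 0.1,"roll": 0},
    {"x": 0.3,"y": 0,"z": 0,"roll": -0.005},
    {"x": 0.4,"y": 0,"z": 0,"roll": -0.005},
    {"x": 0.5,"y": 0,"z": 0,"roll": -0.005},
    {"x": 0.5,"y": 0,"z": 0,"roll": -0.005},
    {"x": 0.5,"y": 0,"z": 0,"roll": -0.005},
    {"x": 0.5,"y": 0,"z": 0,"roll": -0.005},
    {"x": 0.5,"y": 0,"z": 0,"roll": -0.005},
    {"x": 0.4,"y": 0,"z": 0,"roll": -0.005},
    {"x": 0,"y": 0,"z": 0,"roll": 0}
  ]
}}

```text
clock: 11.75
tool_pos: [0.5262, -0.0694, 0.0521]
orientation: [-180.0, 0.0, -100.0]
force: [-0.7, -0.1, 5.9]
opening: 0.087
```

>>> {"name": "jog_arm", "arguments": {
  "commands": [
    {"x": 0,"y": 0,"z": -0.8,"roll": 0},
    {"x": -0.9,"y": 0,"z": 0,"roll": 0},
    {"x": -0.9,"y": 0,"z": 0,"roll": 0},
    {"x": 0,"y": 0,"z": 0,"roll": 0}
  ]
}}

```text
clock: 12.15
tool_pos: [0.5293, -0.05, 0.0595]
orientation: [-180.0, 0.0, -100.0]
force: [0.2, 0.5, -1.0]
opening: 0.0868
```

Run:
```python
from h import *
for i in range(2):
    s=shot("wrist","w7"); print(s["obs"]["tool_pos"],s["obs"]["orientation"])
    measure(s,"wrist",(("roller",.032),("line_mid",.012)))
```

```text
[ 0.52932543 -0.04996214  0.05949516] [-1.79991547e+02  9.17807627e-03 -1.00006728e+02]
roller 0.84 19849 pca c [ 0.5305 -0.0623] ang -10.65 len 0.167 0.044 box [530.2 -60.9] [ 43.2 167.1] 78.9
line_mid 0.57 5242 pca c [ 0.5204 -0.1195] ang -10.78 len 0.2 0.009 box [ 520.1 -119.3] [  8.4 199.9] 79.3
[ 0.52883525 -0.05091295  0.05931591] [ 1.79970846e+02 -1.08038847e-02 -1.00035176e+02]
roller 0.59 19339 pca c [ 0.5307 -0.0625] ang -10.76 len 0.166 0.043 box [530.1 -60.8] [ 42.7 166.3] 78.8
line_mid 0.82 5139 pca c [ 0.52   -0.1194] ang -10.76 len 0.199 0.009 box [ 520.2 -119.3] [  8.6 199.2] 79.4
```

View pics/w7.png

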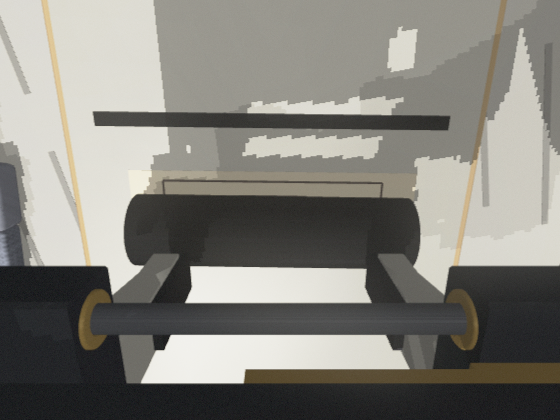

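>>> {"name": "jog_arm", "arguments": {
  "commands": [
    {"x": 0.2,"y": 0,"z": 0.4,"roll": 0.015},
    {"x": 0,"y": 0,"z": 0.3,"roll": 0},
    {"x": 0,"y": 0,"z": 0.1,"roll": 0},
    {"x": 0.4,"y": 0,"z": 0,"roll": 0},
    {"x": 0.5,"y": 0,"z": 0,"roll": 0},
    {"x": 0.5,"y": 0,"z": 0,"roll": 0},
    {"x": 0.5,"y": 0,"z": 0,"roll": 0},
    {"x": 0.5,"y": 0,"z": 0,"roll": 0},
    {"x": 0.5,"y": 0,"z": 0,"roll": 0},
    {"x": 0.5,"y": 0,"z": 0,"roll": 0},
    {"x": 0.4,"y": 0,"z": 0,"roll": 0},
    {"x": 0,"y": 0,"z": 0,"roll": 0}
  ]
}}

```text
clock: 13.65
tool_pos: [0.5213, -0.0911, 0.0517]
orientation: [180.0, -0.0, -101.0]
force: [-2.0, -0.6, 5.7]
opening: 0.0869
```

>>> {"name": "jog_arm", "arguments": {
  "commands": [
    {"x": 0,"y": 0,"z": -0.8,"roll": 0},
    {"x": -0.9,"y": 0,"z": 0,"roll": 0},
    {"x": -0.9,"y": 0,"z": 0,"roll": 0},
    {"x": 0,"y": 0,"z": 0,"roll": 0}
  ]
}}

```text
clock: 14.05
tool_pos: [0.5253, -0.0716, 0.0595]
orientation: [-180.0, 0.0, -100.9]
force: [-0.7, 0.6, 0.2]
opening: 0.0867
```

Run:
```python
from h import *
for i in range(2):
    s=shot("wrist","w8"); print(s["obs"]["tool_pos"],s["obs"]["orientation"])
    measure(s,"wrist",(("roller",.032),("line_mid",.012)))
```

```text
[ 0.52528939 -0.07155969  0.05951754] [-1.79983139e+02  1.03198776e-02 -1.00871850e+02]
roller 0.73 19297 pca c [ 0.5263 -0.0814] ang -10.81 len 0.167 0.044 box [526.5 -79.6] [ 43.4 166.8] 79.1
line_mid 0.76 4835 pca c [ 0.521  -0.1197] ang -10.87 len 0.199 0.009 box [ 519.9 -119.4] [  8.7 199.4] 79.1
line_mid 0.5 19424 pca c [ 0.5283 -0.0736] ang -10.8 len 0.185 0.049 box [528.5 -71.3] [ 48.8 185. ] 79.1
[ 0.52473532 -0.07249135  0.0593285 ] [ 1.79974978e+02 -8.20348772e-03 -1.00898663e+02]
roller 0.58 18751 pca c [ 0.5263 -0.0815] ang -10.87 len 0.167 0.043 box [526.5 -79.9] [ 42.9 166.9] 79.0
```

View pics/w8.png

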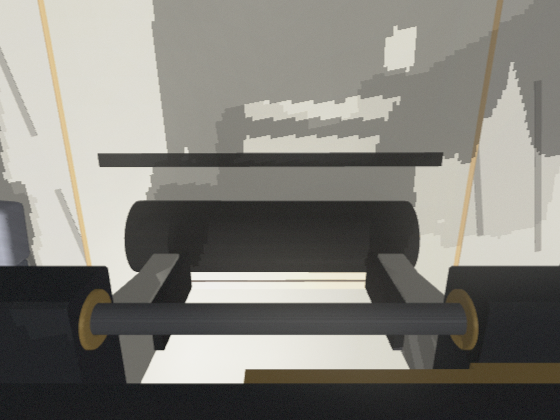

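>>> {"name": "jog_arm", "arguments": {
  "commands": [
    {"x": 0.1,"y": 0,"z": 0.4,"roll": 0},
    {"x": 0,"y": 0,"z": 0.3,"roll": 0},
    {"x": 0,"y": 0,"z": 0.1,"roll": 0},
    {"x": 0.4,"y": 0,"z": 0,"roll": 0},
    {"x": 0.5,"y": 0,"z": 0,"roll": 0},
    {"x": 0.5,"y": 0,"z": 0,"roll": 0},
    {"x": 0.5,"y": 0,"z": 0,"roll": 0},
    {"x": 0.5,"y": 0,"z": 0,"roll": 0},
    {"x": 0.5,"y": 0,"z": 0,"roll": 0},
    {"x": 0.4,"y": 0,"z": 0,"roll": 0},
    {"x": 0.3,"y": 0,"z": 0,"roll": 0},
    {"x": 0,"y": 0,"z": 0,"roll": 0}
  ]
}}

```text
clock: 15.55
tool_pos: [0.5177, -0.1096, 0.0516]
orientation: [180.0, -0.0, -101.0]
force: [-1.6, 0.3, 4.7]
opening: 0.0869
```

>>> {"name": "jog_arm", "arguments": {
  "commands": [
    {"x": 0,"y": 0,"z": -0.8,"roll": 0},
    {"x": -0.9,"y": 0,"z": 0,"roll": 0},
    {"x": -0.9,"y": 0,"z": 0,"roll": 0},
    {"x": 0,"y": 0,"z": 0,"roll": 0}
  ]
}}

```text
clock: 15.95
tool_pos: [0.5216, -0.0902, 0.0595]
orientation: [-180.0, 0.0, -100.9]
force: [0.8, 0.6, -0.2]
opening: 0.0865
```

Run:
```python
from h import *
for i in range(2):
    s=shot("wrist","w9"); print(s["obs"]["tool_pos"],s["obs"]["orientation"])
    measure(s,"wrist",(("roller",.032),("line_mid",.012)))
```

```text
[ 0.52164595 -0.09018938  0.05952946] [-1.79986651e+02  1.04066242e-02 -1.00868886e+02]
roller 0.8 19154 pca c [ 0.5227 -0.0992] ang -10.83 len 0.167 0.044 box [523.1 -97.1] [ 43.5 166.8] 79.1
[ 0.52115886 -0.09112192  0.05936638] [ 1.79978197e+02 -5.32483795e-03 -1.00898186e+02]
roller 0.72 18842 pca c [ 0.5228 -0.0993] ang -10.84 len 0.167 0.043 box [523.  -97.2] [ 43.  167.1] 79.1
line_mid 0.95 4252 pca c [ 0.519  -0.1194] ang -10.78 len 0.199 0.009 box [ 519.9 -119.5] [  8.5 199.2] 79.3
```

View pics/w9.png

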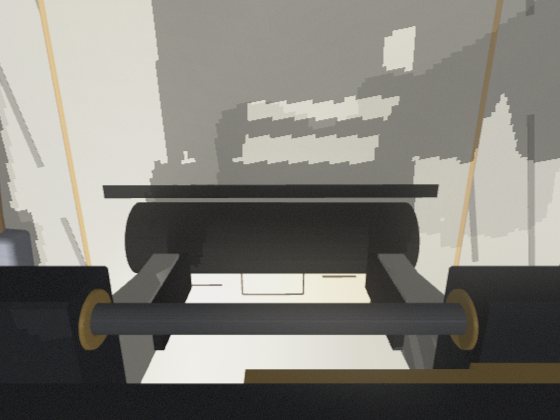

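```bash
cat >> h.py <<'E'
def fine(s,n):
    L=None
    for q in ("roller","line_mid"):
        ds=ctrl.regions_of(n,q)
        for d in ds[:2]:
            m=d["mask"]; out=[]
            for c in range(190,361,10):
                r=np.flatnonzero(m[:,c])
                if len(r)<3: continue
                p,dd=ray(s,[[c,r[0]-.5],[c,r[-1]+.5]])
                dd/=np.linalg.norm(dd,axis=1)[:,None]; b=dd.sum(0)
                z=.032 if q=="roller" else .012
                out.append((p+b*((z-p[2])/b[2]))[:2])
            if len(out)<5: continue
            out=np.array(out); k=np.polyfit(out[:,0],out[:,1],1)
            print(q,round(d["confidence"],2),m.sum(),"y at x=.521:",np.polyval(k,.521).round(4),"ang",np.degrees(np.arctan(k[0])).round(2))
E
python3 - <<'E'
from h import *
s=shot("wrist"); fine(s,"wrist"); s=shot("wrist"); fine(s,"wrist"); print(ctrl.get_obs()["clock"],ctrl.get_obs()["tool_pos"])
E
```

```text
roller 0.71 18383 y at x=.521: -0.0981 ang -11.54
line_mid 0.96 4536 y at x=.521: -0.1198 ang -10.58
roller 0.96 18518 y at x=.521: -0.098 ang -10.89
line_mid 0.63 18954 y at x=.521: -0.0894 ang -11.12
line_mid 0.59 4271 y at x=.521: -0.1198 ang -10.35
16.55 [ 0.5212349  -0.09162823  0.05954865]
```

>>> {"name": "jog_arm", "arguments": {
  "commands": [
    {"x": 0,"y": 0,"z": 0.4,"roll": 0},
    {"x": 0,"y": 0,"z": 0.3,"roll": 0},
    {"x": 0,"y": 0,"z": 0.1,"roll": 0},
    {"x": 0.3,"y": 0,"z": 0,"roll": 0},
    {"x": 0.4,"y": 0,"z": 0,"roll": 0},
    {"x": 0.5,"y": 0,"z": 0,"roll": 0},
    {"x": 0.5,"y": 0,"z": 0,"roll": 0},
    {"x": 0.5,"y": 0,"z": 0,"roll": 0},
    {"x": 0.5,"y": 0,"z": 0,"roll": 0},
    {"x": 0.3,"y": 0,"z": 0,"roll": 0},
    {"x": 0,"y": 0,"z": 0,"roll": 0}
  ]
}}

```text
clock: 17.65
tool_pos: [0.5155, -0.1215, 0.052]
orientation: [-180.0, -0.0, -100.9]
force: [-1.3, 0.6, 8.1]
opening: 0.0869
```

>>> {"name": "jog_arm", "arguments": {
  "commands": [
    {"x": 0,"y": 0,"z": -0.8,"roll": 0},
    {"x": -0.9,"y": 0,"z": 0,"roll": 0},
    {"x": -0.6,"y": 0,"z": 0,"roll": 0},
    {"x": 0,"y": 0,"z": 0,"roll": 0}
  ]
}}

```text
clock: 18.05
tool_pos: [0.5187, -0.1053, 0.0595]
orientation: [-180.0, 0.0, -100.9]
force: [0.4, -0.1, 0.3]
opening: 0.0868
```

Run:
```python
from h import *
s=shot("wrist","w10"); fine(s,"wrist"); s=shot("wrist"); fine(s,"wrist"); measure(s,"wrist",(("roller",.032),("line_mid",.012)));print(ctrl.get_obs()["clock"],ctrl.get_obs()["tool_pos"])
```

```text
roller 0.81 19088 y at x=.521: -0.1134 ang -11.09
roller 0.72 19042 y at x=.521: -0.1135 ang -10.96
roller 0.72 19042 pca c [ 0.52   -0.1142] ang -10.91 len 0.168 0.044 box [ 520.3 -112.5] [ 43.6 167.6] 79.0
line_mid 0.86 475 pca c [ 0.5194 -0.1198] ang -10.67 len 0.199 0.008 box [ 519.8 -120. ] [  8.4 199.2] 79.2
18.45 [ 0.51835148 -0.1063524   0.05948698]
```

View pics/w10.png

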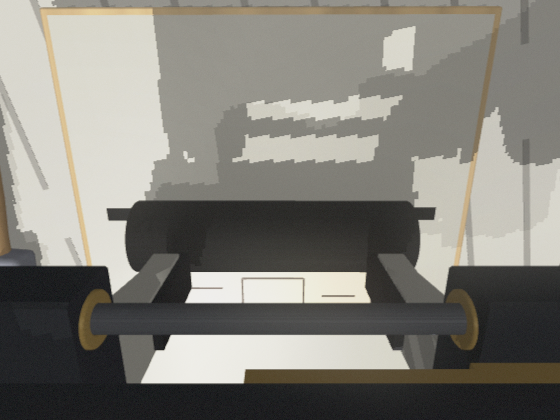

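>>> {"name": "jog_arm", "arguments": {
  "commands": [
    {"x": 0.2,"y": 0,"z": 0.4,"roll": 0},
    {"x": 0,"y": 0,"z": 0.3,"roll": 0},
    {"x": 0,"y": 0,"z": 0.1,"roll": 0},
    {"x": 0.2,"y": 0,"z": 0,"roll": 0},
    {"x": 0.3,"y": 0,"z": 0,"roll": 0},
    {"x": 0.3,"y": 0,"z": 0,"roll": 0},
    {"x": 0.2,"y": 0,"z": 0,"roll": 0},
    {"x": 0.2,"y": 0,"z": 0,"roll": 0},
    {"x": 0,"y": 0,"z": 0,"roll": 0},
    {"x": 0,"y": 0,"z": 0,"roll": 0}
  ]
}}

```text
clock: 19.45
tool_pos: [0.5156, -0.1203, 0.0521]
orientation: [180.0, -0.0, -100.9]
force: [-2.0, 0.7, 8.6]
opening: 0.0871
```

>>> {"name": "jog_arm", "arguments": {
  "commands": [
    {"x": 0,"y": 0,"z": -0.4,"roll": 0},
    {"x": 0,"y": 0,"z": -1.5,"roll": 0},
    {"x": 0,"y": 0,"z": -3,"roll": 0},
    {"x": 0,"y": 0,"z": -4,"roll": 0},
    {"x": -3,"y": 0,"z": -3,"roll": 0},
    {"x": -4,"y": 0,"z": 0,"roll": 0},
    {"x": 0,"y": 0,"z": 0,"roll": 0},
    {"x": 0,"y": 0,"z": 0,"roll": 0}
  ]
}}

```text
clock: 20.25
tool_pos: [0.5289, -0.0506, 0.1704]
orientation: [180.0, 0.0, -100.8]
force: [-1.1, -0.6, -0.7]
opening: 0.087
```

Run:
```python
from h import *
for i in range(2):
    s=shot("wrist","w11"); fine(s,"wrist"); measure(s,"wrist",(("roller",.032),("line_mid",.012)))
print(ctrl.get_obs()["clock"],ctrl.get_obs()["tool_pos"]); shot("scene","s11")
```

```text
roller 0.81 9895 y at x=.521: -0.1192 ang -10.83
roller 0.81 9895 pca c [ 0.5186 -0.119 ] ang -10.94 len 0.163 0.039 box [ 519.  -118.8] [ 38.9 163. ] 79.1
roller 0.87 10125 y at x=.521: -0.1192 ang -11.1
roller 0.87 10125 pca c [ 0.5185 -0.1191] ang -11.11 len 0.165 0.041 box [ 518.8 -118.7] [ 40.6 164.7] 79.0
line_mid 0.83 276 pca c [ 0.5199 -0.1195] ang -10.78 len 0.2 0.008 box [ 519.6 -119.1] [  8.3 200.5] 79.4
20.75 [ 0.52895573 -0.05162686  0.17044849]
```

View pics/w11.png

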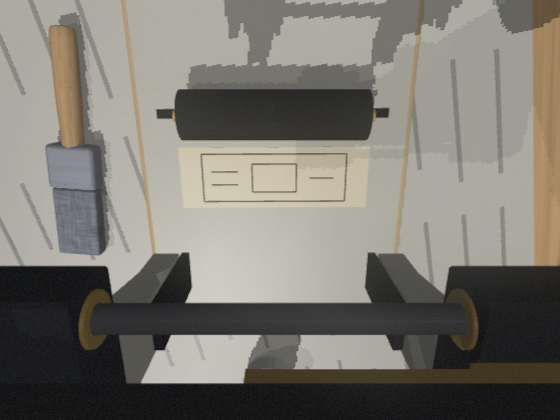

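View pics/s11.png

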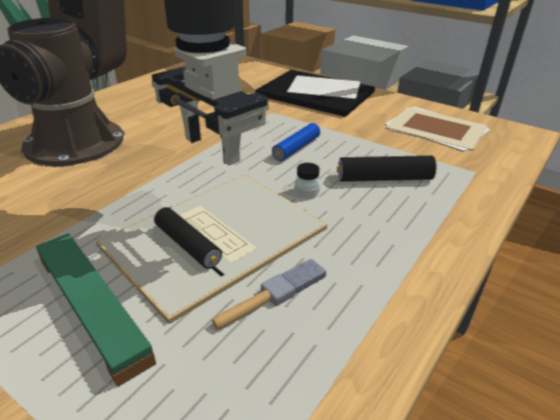

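```bash
python3 -c "
from h import *
print(ctrl.close_job(), ctrl.get_obs()['clock'])"
```

```text
the job is handed in; nothing more can be done
the job is handed in; nothing more can be done
```

The roller now lies on the dark line, and the job is handed in at about 21 s. I rolled it there with seven light strokes of the open fingertips over its top. A small twist of the tool during the first three strokes brought it parallel to the line.

- **Position:** in the last pictures the roller's centre was at about (0.519, -0.119) and the line's middle at (0.520, -0.1195). That is about 1 mm off along the line and under 1 mm across it, roughly the limit of the calibration.
- **Angle:** the roller measured about -11.0° and the line -10.8°. The line showed only as equal bits at the two ends of the roller.
- **Force:** the readings at the ends of the strokes were 5 to 9 N. The last two strokes, at 8.1 and 8.6 N, were a little heavier than the "few N" meant. I did not read the force between those moments.
- **Other things:** the fingers had lifted well clear of the roller before I handed in. The jar, brush and hand rest looked unmoved in the last scene picture, but I did not measure them again.

One check disagreed. In close-up, two ways of measuring the roller's position differed by up to 2 mm. I went by one that allows for the roller's round outline, and the last look from higher up agreed with it.

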